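Lock the mill jar onto the blender base

ROBOT

A 7-joint arm with a two-finger parallel gripper is mounted at the origin on the work surface. World frame = base frame: x ahead of the robot, y to its left, z up, the work surface at z = 0. Lengths are in m, angles in rad, forces in N, time in s.
With the tool pointing down it reaches from about 0.4 to 0.85 m from the base axis. Payload 10.4 kg.
Tool frame: the origin (TCP) lies at the very end of the fingers, on their centre line; the grasp point (between the pads) lies 19 mm behind it; z points along the fingers, y is the direction in which the jaws open and shut (so a half turn about z gives the same grasp; the last joint's range is limited). The gripper opens to 87 mm and grips with 3 to 60 N. Pads are 19 mm wide; open, the fingers measure 117 mm over their backs; the gripper's body (75 mm by 190 mm) begins 51 mm behind the grasp point.
Start: joints at [1.141, 0.332, -0.065, 1.46, 0.022, 1.35, -0.088], TCP at [0.247, -0.574, 0.223] pointing down, gripper open.
Joint ranges: [-2.6, 2.6], [-0.5, 2.12], [-1.47, 1.34], [0.16, 2.42], [-1.27, 4.41], [0.06, 2.06], [-2.6, 2.6]. Speed limits (rad/s): [2.22, 2.22, 2.79, 2.79, 3.14, 3.14, 3.14].

INTERFACE

Orientations are given as a unit quaternion [x, y, z, w].
In Python, from bench import read_state, camera, close_job, recognise, masks_of gives the robot as it stands.
- The arm moves only by the tool play_rows, never from a script. Its argument "moves" is a list of rows, each a list of 3 entries, a list of its own where there are three numbers: the shift along the tool's x, y, z in cm, then the turn, a rotation vector about the tool's x, y, z in rad, then the finger opening in cm, from 0 to 8.7. In form: [[[dx, dy, dz], [ax, ay, az], jaw], ...]. A call has 1 to 8 rows; each row is the pose to reach, as a shift and turn from the pose commanded when the call began, along the tool's axes at that moment; what a row does not reach only later rows make up. A row lasts 1/8 s, in which the tool goes at most 62.5 mm and 10.7 degrees, less where a joint would pass 70% of its speed; a pose out of reach is approached as far as the arm can. A call with a gripper value outside its range is refused whole. The fingers move at their own pace and stop on an object; "grip_force" is the grip in N (left out, the last holds). Time passes only in rows, so rows that repeat a pose let the fingers close. It gives the time, the measured TCP pose, the force and the opening at its end, in the units of the state.
- read_state(): the state, without advancing time (a new reading comes with each control period).
- camera(name): name is "side" or "top" or "wrist"; returns a dict with "frame" (420x560x3 uint8, red, green, blue), "intrinsics" (3x3 intrinsics, pixels), "k1" (the pictures are not rectified: a ray, as slopes to the right and down, at radius r is drawn at 1 + k1 r^2 times it, then the intrinsics apply), "camera_from_world" (4x4, takes a point from world to camera coordinates). Camera axes: x right, y down, z forward; pixel columns grow to the right and rows downward; lengths in m; the calibration is good to about 2 mm. A picture is of the moment at which its call begins. There is no depth.
- close_job(): hands the job in, once; it reports no verdict.
Trained networks look in a picture, given as the dict that the camera call returned (one of the last four; its "shot" number tells which), for a name from the list of things; names that differ only in an ending like _2 or _b are one class to them, and where a whole thing is asked for, a point or a joint stands for the part that bears it (a point fixed in the world has none). Each returns a list of dicts, best first, with "conf" (0 to 1); they miss things now and then, are a little off and sometimes report something else, mostly with a low value. They report only what shows in the picture. A call takes as long as a camera call. They do not tell look-alikes from the thing itself.
- recognise(picture, query): "at" ([column, row] in pixels, amid what is visible of it).
- masks_of(picture, query): "region" (420x560 bool, what is visible of it) and "at" ([column, row] in pixels, amid what is visible of it).
The state is a dict: "time": time; "joint_positions": joint angles; "joint_vel": joint speeds; "joint_torque": joint torques, N m; "ee_pos": TCP position; "eef_rot": TCP orientation; "ft_force": force on the tool from outside, world axes, zero at the start; "torque": the same for the moment, N m; "width": finger opening in m.
Only numpy, scipy, OpenCV 4.12 (cv2) and the standard library are available. Lean on these libraries where they do the work, as an engineer would, in place of code of your own. Each camera call takes 0.05 s, during which the arm holds its last target.

TASK

Put the steel mill jar back on the blender base: lift it by its handle, lower it upright into the socket with the handle at the raised white mark so that its lugs drop through the gaps, then turn it clockwise by the handle until the ramps draw it down snug and tight on the blue seal, by feel and without forcing it. Let go and leave it locked there; leave the other things on the mat where they are.

Things in the scene. Friction and masses are not known exactly. Their poses are not given: they have to be found in the camera images.
- base: Black blender base, fixed (suction feet), 152 mm across, 122.5 mm high. Origin: on its axis at the underside; z up, x away from its front dial. Open socket on top: collar 100 mm inside diameter from 100 to 122.5 mm up, with three steel lugs reaching in to 84 mm diameter and three 46 deg gaps between them. The lug undersides are ramps that fall about 0.11 mm per degree clockwise from above.
- load_mark (a point): Raised white block on top of the collar rim, 53 mm from the axis, at 207 deg anticlockwise from the base's x axis. Set the jar in with its handle over this mark (within 10 deg either way): its lugs then drop through the gaps. From here the turn is clockwise seen from above, along a tapering white band on the rim; a hard stop ends it at about 80 deg.
- socket (a point): Point on the base's axis 106 mm above its underside: the top of the springy blue seal (80 N/mm) on which the jar's foot rests. The true seal height is hidden, up to 2 mm higher or lower, so tight comes anywhere from 30 to 72 deg past the mark. Sideways push at the handle: under 3 N until the ramps bite, then it climbs about 1 to 1.5 N per degree; 8 to 10 N is tight, over 12 N is forced.
- jar: Steel mill jar with dark lid, 0.26 to 0.40 kg, 109 mm high. Origin: centre of the underside; x points along its handle, z up. Black foot 80 mm across and 20 mm high with three lugs at 60, 180 and 300 deg from the handle, 95.6 mm across, 18 deg wide, 3 to 8 mm up: 2 mm play all round in the socket, so it must be left free to centre itself while it is turned. Bowl above the foot 91 to 94 mm across.
- jar_mid (a point): Point on the jar's axis 50 mm above its underside; axes as the jar's.
- jar_handle (a point): Centre of the jar's upright black handle bar: 74 mm from the jar's axis along its x, 60 mm above its underside. The bar is 18 mm wide (across, along the jar's y), 16 mm deep and 52 mm tall (34 to 86 mm up), with 20 mm clear space to the bowl; it is taken from above across its width.
- canister: Aluminium canister with ribbed screw lid, 73 mm across, 96 mm high; origin at its underside. Leave alone.
- coupling: Small steel gear coupling, 38 mm across, 18 mm high; origin at its underside. Leave alone.
- spare_ring: Spare blue silicone ring lying flat, 77 mm across, 5 mm thick; origin at its underside. Leave alone.
- brush_green: Green cleaning brush, 140 mm long, lying along its x, 25 mm high; origin at its underside. Leave alone.
- brush_white: White cleaning brush, 160 mm long, lying along its x, 25 mm high; origin at its underside. Leave alone.
- screwdriver: Screwdriver with red handle, lying along its x; origin under its middle. Leave alone.
There are look-alikes about, which are no part of the job. Leave any red or yellow look-alike of the jar alone.

How it is judged:
By the outcome, as a careful person would: the job done as asked, in the order asked, and still so for the second after the job is handed in, with the robot touching nothing.
It also fails if it takes over 64 s, if anything falls off the work surface, if the arm or the gripper's body presses on something with over 40 N, if the wrist force passes 120 N, or if a joint passes its speed limit or range.

## Working session

There is one attempt and no reset: what is moved stays moved. The work goes in short steps, Python scripts to look and compute and a tool call to move; the robot and the scene stay as the last step left them, time stands still between calls to the robot, and variables do not carry over. Pictures are saved under pics/ and viewed, and the job is handed in when it is done.

Besides the shell and the picture viewer there is one more tool, called after "Request:" by a JSON object that holds its "op" and its "data". play_rows: Moves the arm, as the interface text tells. Its arguments: {"type":"object","properties":{"moves":{"type":"array","items":{"type":"array"}},"grip_force":{"type":"number"}},"required":["moves"]}

```bash
mkdir -p pics; ls; cat > h.py <<'E'
import numpy as np,cv2
from bench import *
from scipy.spatial.transform import Rotation as R
def save(c,n,box=None,s=1):
    f=c["frame"]
    if box: f=f[box[1]:box[3],box[0]:box[2]]
    f=cv2.resize(f,None,fx=s,fy=s,interpolation=cv2.INTER_CUBIC)
    cv2.imwrite("pics/"+n+".png",cv2.cvtColor(f,cv2.COLOR_RGB2BGR))
def ray(c,p):
    K=c["intrinsics"];d=cv2.undistortPoints(np.array([[p]],float),np.array(K),np.array([c["k1"],0,0,0,0.]))[0,0]
    T=np.array(c["camera_from_world"]);Rm=T[:3,:3];o=-Rm.T@T[:3,3];v=Rm.T@np.array([d[0],d[1],1]);return o,v/np.linalg.norm(v)
def atz(c,p,z):
    o,v=ray(c,p);return o+v*(z-o[2])/v[2]
def proj(c,P):
    T=np.array(c["camera_from_world"]);q=T[:3,:3]@np.array(P)+T[:3,3];s=q[:2]/q[2];s=s*(1+c["k1"]*(s@s))
    K=np.array(c["intrinsics"]);return np.array([K[0,0]*s[0]+K[0,2],K[1,1]*s[1]+K[1,2]])
def tri(L):
    A=np.zeros((3,3));b=np.zeros(3)
    for c,p in L:
        o,v=ray(c,p);M=np.eye(3)-np.outer(v,v);A+=M;b+=M@o
    return np.linalg.solve(A,b)
E
python3 - <<'E'
from h import *
for n in ["side","top","wrist"]:
    c=camera(n);save(c,n+"0",s=1.4)
    print(n,c["k1"],np.array(c["camera_from_world"]).round(3).tolist(),np.array(c["intrinsics"]).tolist())
    for q in ["base","jar","jar_handle","load_mark","canister","socket"]:
        print(q,[(np.round(r["at"]).tolist(),round(r["conf"],2)) for r in recognise(c,q)])
print(read_state())
E
```

```text
pics
side -0.027225018542819435 [[-0.963, -0.269, -0.0, 0.482], [-0.131, 0.471, -0.872, 0.152], [0.235, -0.84, -0.489, 1.184], [0.0, 0.0, 0.0, 1.0]] [[489.19249735421533, 0.0, 283.1953886295338], [0.0, 489.19249735421533, 210.32325528688057], [0.0, 0.0, 1.0]]
base []
jar [([212.0, 194.0], 0.88), ([241.0, 248.0], 0.84), ([256.0, 302.0], 0.81), ([382.0, 315.0], 0.73), ([273.0, 198.0], 0.71)]
jar_handle [([254.0, 303.0], 0.8), ([238.0, 250.0], 0.79), ([215.0, 191.0], 0.75), ([383.0, 312.0], 0.62)]
load_mark [([276.0, 201.0], 0.76)]
canister [([183.0, 226.0], 0.58)]
socket [([276.0, 200.0], 0.64)]
top -0.022202929187343817 [[-0.015, -1.0, 0.004, -0.005], [-0.997, 0.015, -0.076, 0.489], [0.076, -0.005, -0.997, 1.019], [0.0, 0.0, 0.0, 1.0]] [[384.9666479190496, 0.0, 272.5069087533539], [0.0, 384.9666479190496, 206.04534791163786], [0.0, 0.0, 1.0]]
base [([308.0, 185.0], 0.85)]
jar [([158.0, 310.0], 0.96), ([217.0, 172.0], 0.8), ([144.0, 214.0], 0.67), ([312.0, 106.0], 0.67)]
jar_handle [([312.0, 109.0], 0.83), ([146.0, 213.0], 0.81), ([221.0, 169.0], 0.75), ([161.0, 309.0], 0.73)]
load_mar
[... 467 characters left out ...]
ns': array([ 1.14140028,  0.33219124, -0.06466903,  1.46009542,  0.02160683,
        1.34992314, -0.08850647]), 'joint_vel': array([ 4.83052856e-04, -5.61878030e-04, -3.91908997e-05,  3.19771953e-04,
       -9.52437813e-05,  7.31094663e-04, -1.25126704e-03]), 'joint_torque': array([ 1.35803680e-04, -6.23057055e+01,  2.44467304e-02, -3.90130949e+01,
       -6.10702182e-02,  3.13501793e-02,  5.00447342e-06]), 'ee_pos': array([ 0.24729677, -0.57401249,  0.22258311]), 'eef_rot': array([9.79388978e-01, 2.01983235e-01, 8.34441597e-06, 3.78333053e-05]), 'ft_force': array([-0.59973514,  0.2526091 , -0.17802062]), 'torque': array([ 0.01272623, -0.004301  , -0.00940611]), 'width': 0.08691826788590255}
```

View pics/top0.png

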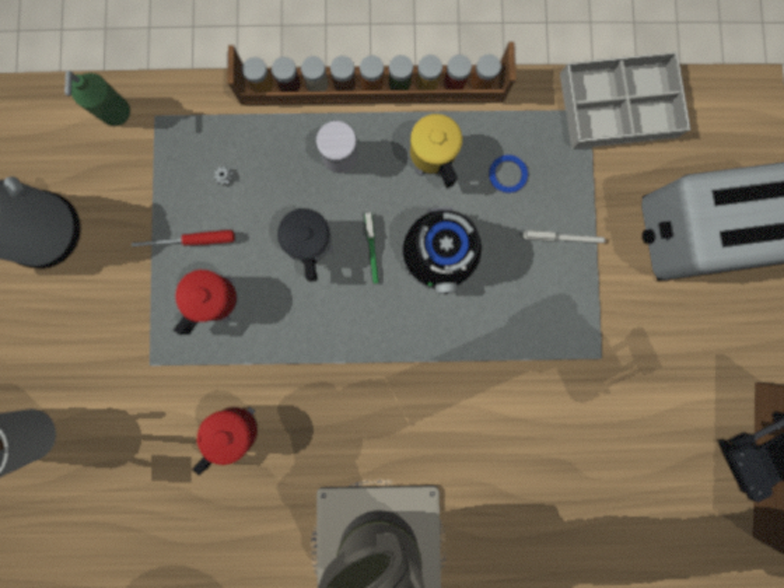

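View pics/side0.png

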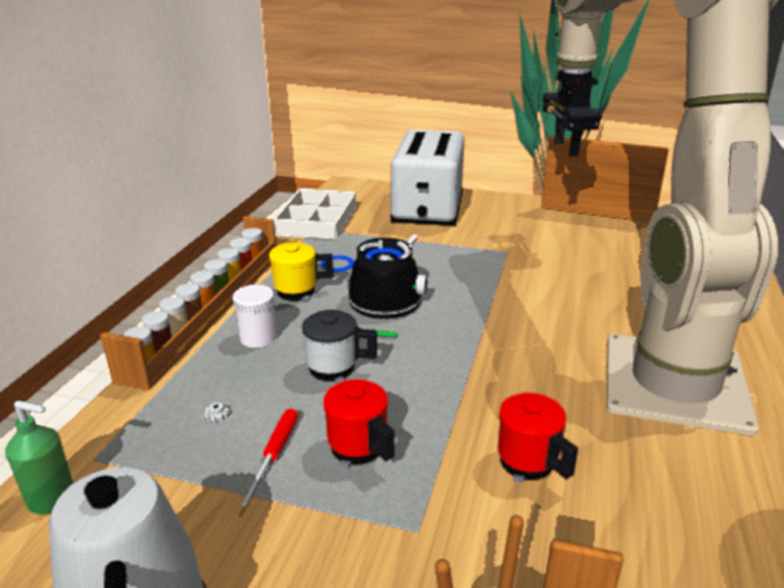

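```bash
python3 - <<'E'
from h import *
c=camera("top");save(c,"topb",(180,130,360,240),4.4)
s=camera("side");save(s,"sideb",(200,150,320,280),4.4)
for n,cc in [("t",c),("s",s)]:
    for q in ["jar","base"]:
        for m in masks_of(cc,q):
            r=m["region"];ys,xs=np.where(r);print(n,q,np.round(m["at"]),round(m["conf"],2),xs.min(),xs.max(),ys.min(),ys.max(),r.sum(), cc["frame"][r].mean(0).round())
import pickle;pickle.dump((c,s),open("ts.pkl","wb"))
E
```

```text
t jar [218. 172.] 0.89 198 237 148 201 1366 [53. 55. 57.]
t jar [311. 108.] 0.87 293 329 81 134 1407 [152. 136.  65.]
t jar [159. 310.] 0.83 139 183 290 338 1458 [129.  43.  41.]
t jar [143. 212.] 0.68 125 168 193 239 1503 [126.  45.  44.]
t jar [150. 169.] 0.39 96 167 165 175 378 [130.  52.  50.]
t base [310. 186.] 0.77 287 343 148 209 1952 [56. 59. 61.]
t base [366. 130.] 0.16 349 377 111 137 365 [ 50.  71. 125.]
s jar [380. 314.] 0.87 357 411 280 343 2753 [173.  10.   8.]
s jar [212. 192.] 0.82 193 238 173 214 1412 [180. 159.  13.]
s base [274. 199.] 0.68 248 305 170 227 2521 [43. 44. 46.]
s base [279. 238.] 0.68 270 282 236 240 43 [ 39. 169.  71.]
```

View pics/topb.png

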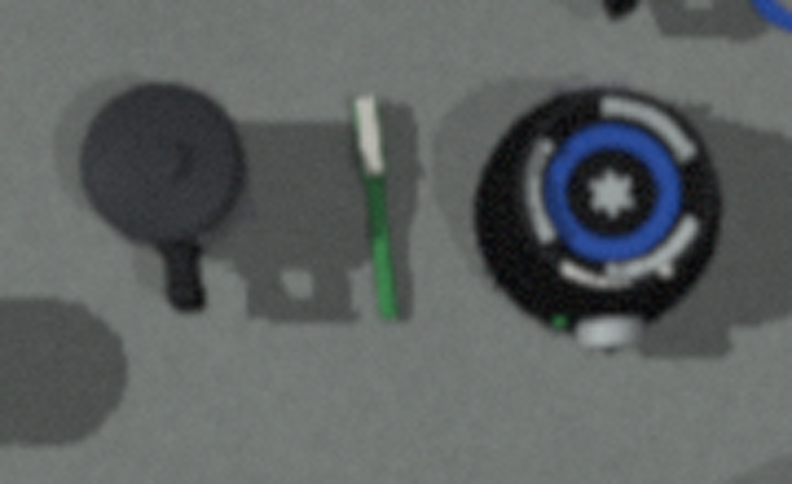

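View pics/sideb.png

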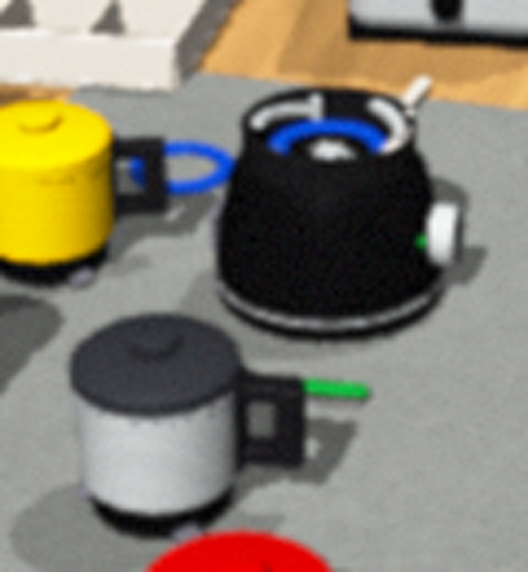

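```bash
python3 - <<'E'
from h import *
import pickle
c,s=pickle.load(open("ts.pkl","rb"))
t=lambda x,y:(180+x/4.4,130+y/4.4)
u=lambda x,y:(200+x/4.4,150+y/4.4)
print("lid",atz(c,t(163,162),.098), tri([(c,t(163,162)),(s,u(155,365))]))
print("hnd outer",atz(c,t(187,300),.086), "handle ctr top",atz(c,t(185,285),.086))
print("seal",atz(c,t(613,193),.106), tri([(c,t(613,193)),(s,u(330,152))]))
print("mark",atz(c,t(667,270),.126), tri([(c,t(667,270)),(s,u(418,95))]))
print("dial",atz(c,t(608,332),.05), tri([(c,t(608,332)),(s,u(445,232))]))
st=read_state();w=camera("wrist");T=np.array(w["camera_from_world"]);o=-T[:3,:3].T@T[:3,3]
Rt=R.from_quat(st["eef_rot"]).as_matrix();print("cam in tool",Rt.T@(o-st["ee_pos"]),"axes",(Rt.T@T[:3,:3].T).round(3).tolist());print(Rt.round(3).tolist())
E
```

```text
lid [0.58387348 0.12549382 0.098     ] [0.58461144 0.12617963 0.09258985]
hnd outer [0.50586709 0.11369746 0.086     ] handle ctr top [0.51452673 0.11480196 0.086     ]
seal [ 0.56107915 -0.12950628  0.106     ] [ 0.56111217 -0.13000888  0.10286333]
mark [ 0.51468114 -0.15566342  0.126     ] [ 0.51129896 -0.15407493  0.13842722]
dial [ 0.48665622 -0.13171183  0.05      ] [ 0.48541458 -0.13124824  0.05512581]
cam in tool [ 0.08048847 -0.00090578 -0.16206332] axes [[0.0, -0.958, -0.288], [1.0, 0.0, -0.0], [0.0, -0.288, 0.958]]
[[0.918, 0.396, 0.0], [0.396, -0.918, -0.0], [0.0, 0.0, -1.0]]
```

```bash
cat >> h.py <<'E'
def go(pos,yaw_deg):
    st=read_state();Rt=R.from_quat(st["eef_rot"])
    # tool down, x axis at yaw
    y=np.radians(yaw_deg);G=R.from_matrix(np.array([[np.cos(y),np.sin(y),0],[np.sin(y),-np.cos(y),0],[0,0,-1]]))
    d=Rt.inv().apply(np.array(pos)-st["ee_pos"])*100
    print("shift cm",d.round(2),"turn",(Rt.inv()*G).as_rotvec().round(4),"t",st["time"],"len",np.linalg.norm(d).round(1))
E
python3 -c "
from h import *
go((.515,-.155,.26),29)"
```

```text
shift cm [ 41.16 -27.89  -3.75] turn [ 0.0001  0.     -0.0993] t 1.4 len 49.9
```

Request:
{"op": "play_rows", "data": {"moves": [[[5, -3.5, -3.7], [0, 0, 0], 8.7], [[10.5, -7, -3.7], [0, 0, 0], 8.7], [[16, -11, -3.7], [0, 0, -0.05], 8.7], [[21, -14.5, -3.7], [0, 0, -0.1], 8.7], [[26.5, -18, -3.7], [0, 0, -0.1], 8.7], [[32, -21.5, -3.7], [0, 0, -0.1], 8.7], [[37, -25, -3.7], [0, 0, -0.1], 8.7], [[41.2, -27.9, -3.7], [0, 0, -0.1], 8.7]], "grip_force": 60}}

```text
time: 2.4
ee_pos: [0.5125, -0.1589, 0.2599]
eef_rot: [0.968, 0.251, 0.0, 0.0]
ft_force: [1.0, -1.5, -0.5]
width: 0.087
```

```bash
python3 - <<'E'
from h import *
import pickle
st=read_state();print(st["ee_pos"],st["joint_positions"].round(2),st["time"])
c=camera("wrist");save(c,"w1",s=1.4);pickle.dump(c,open("w1.pkl","wb"))
E
```

```text
[ 0.51248657 -0.15887736  0.25990152] [ 0.61  0.15 -0.44  1.62  0.06  1.39 -0.9 ] 2.4
```

View pics/w1.png

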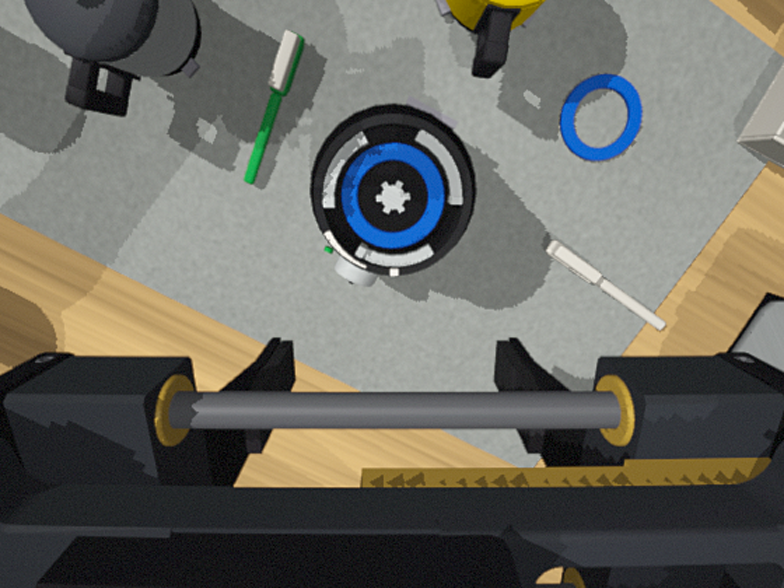

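```bash
python3 - <<'E'
from h import *
import pickle
c=pickle.load(open("w1.pkl","rb"))
save(c,"w1b",(215,65,345,210),4)
E
```

```text
(no output)
```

View pics/w1b.png

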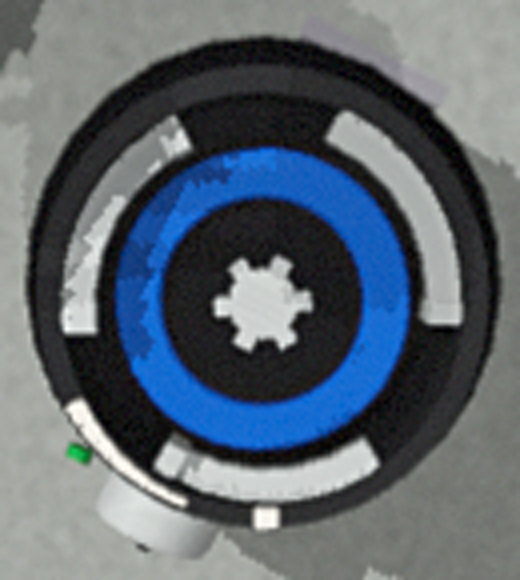

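```bash
python3 - <<'E'
from h import *
import pickle
c=pickle.load(open("w1.pkl","rb"))
def circ(P):
    A=np.c_[2*P[:,:2],np.ones(len(P))];x=np.linalg.lstsq(A,(P[:,:2]**2).sum(1),rcond=None)[0];return x[:2],np.sqrt(x[2]+x[:2]@x[:2])
f=c["frame"].astype(int);m=((f[...,2]>f[...,0]+35)).astype(np.uint8);m[:65]=0;m[215:]=0;m[:,:215]=0;m[:,345:]=0
m=cv2.morphologyEx(m,cv2.MORPH_CLOSE,np.ones((3,3)))
cs,h=cv2.findContours(m,cv2.RETR_CCOMP,cv2.CHAIN_APPROX_NONE)
for k in cs:
    if len(k)>60:
        P=np.array([atz(c,p[0],.106) for p in k]);print(len(k),circ(P))
t=lambda x,y:(215+x/4,65+y/4)
mk=atz(c,t(266.5,517),.125);print("mark",mk)
# rim inner circle points (outer edges of white lugs) & spindle
print("spindle",atz(c,t(264,305),.10))
print("rim outer pts:", circ(np.array([atz(c,t(*p),.1225) for p in [(45,330),(485,300),(480,240),(70,180),(265,65),(400,100),(130,110)]])))
print("dial",atz(c,t(155,520),.05))
cen=np.array([.5620,-.1305])
d=mk[:2]-cen;print(np.hypot(*d),np.degrees(np.arctan2(d[1],d[0]))%360)
w=c
tp,s=pickle.load(open("ts.pkl","rb"))
tt=lambda x,y:(180+x/4.4,130+y/4.4)
u=lambda x,y:(200+x/4.4,150+y/4.4)
print("tri ring", tri([(w,t(262,299)),(tp,tt(613,193)),(s,u(330,152))]), tri([(w,t(262,299)),(s,u(330,152))]))
print("tri mark", tri([(w,t(266,517)),(tp,tt(667,270))]), tri([(w,t(266,517)),(s,u(418,95))]))
E
```

```text
212 (array([ 0.56488374, -0.12758659]), np.float64(0.03879813327794067))
143 (array([ 0.56519073, -0.12708157]), np.float64(0.026357664681562996))
mark [ 0.51896189 -0.15470025  0.125     ]
spindle [ 0.56440484 -0.12873484  0.1       ]
rim outer pts: (array([ 0.566823  , -0.12765163]), np.float64(0.05523206585041146))
dial [ 0.48440952 -0.13239648  0.05      ]
0.04937540582146648 209.34896427617122
tri ring [ 0.56260675 -0.12905631  0.10272038] [ 0.56302601 -0.12830299  0.1031238 ]
tri mark [ 0.51621864 -0.15686898  0.11307721] [ 0.51546062 -0.15551067  0.1354471 ]
```

```bash
cat >> h.py <<'E'
def circ(P):
    A=np.c_[2*P[:,:2],np.ones(len(P))];x=np.linalg.lstsq(A,(P[:,:2]**2).sum(1),rcond=None)[0];return x[:2],np.sqrt(x[2]+x[:2]@x[:2])
def ring(c,z=.106,near=(.5635,-.1285)):
    f=c["frame"].astype(int);m=((f[...,2]>f[...,0]+35)).astype(np.uint8)
    m=cv2.morphologyEx(m,cv2.MORPH_CLOSE,np.ones((3,3)))
    cs,h=cv2.findContours(m,cv2.RETR_CCOMP,cv2.CHAIN_APPROX_NONE)
    for k in cs:
        if len(k)>50:
            x,r=circ(np.array([atz(c,p[0],z) for p in k]))
            if np.hypot(*(x-near))<.02: print(len(k),x.round(4),r.round(4))
E
python3 - <<'E'
from h import *
import pickle
c=camera("wrist");print(read_state()["ee_pos"]);ring(c)
c,s=pickle.load(open("ts.pkl","rb"));ring(c);ring(s)
go((.515,.112,.26),8.8)
E
```

```text
[ 0.51461839 -0.15279022  0.25984298]
210 [ 0.5649 -0.1277] 0.0388
142 [ 0.5651 -0.1272] 0.0263
88 [ 0.5627 -0.1284] 0.0384
57 [ 0.5626 -0.1275] 0.0256
58 [ 0.5679 -0.145 ] 0.03
shift cm [ 13.13 -23.     0.05] turn [-0.0019 -0.0026  0.3636] t 2.5 len 26.5
```

Request:
{"op": "play_rows", "data": {"moves": [[[3.3, -5, 0], [0, 0, 0.1], 8.7], [[6.6, -10, 0], [0, 0, 0.2], 8.7], [[9.9, -15, 0], [0, 0, 0.3], 8.7], [[12.5, -20, 0], [0, 0, 0.36], 8.7], [[13, -23, 0], [0, 0, 0.36], 8.7], [[13, -23, 0], [0, 0, 0.36], 8.7]]}}

```text
time: 3.25
ee_pos: [0.5129, 0.1065, 0.2598]
eef_rot: [0.997, 0.076, 0.0, -0.0]
ft_force: [0.3, 0.7, -0.6]
width: 0.0869
```

```bash
python3 - <<'E'
from h import *
import pickle
st=read_state();print(st["ee_pos"],st["joint_positions"].round(2),st["time"])
c=camera("wrist");save(c,"w2",s=1.4);pickle.dump(c,open("w2.pkl","wb"));ring(c)
E
```

```text
[0.5128908  0.10646105 0.25983387] [ 0.28  0.14 -0.63  1.64  0.08  1.39 -1.77] 3.25
201 [ 0.5653 -0.1312] 0.038
128 [ 0.565  -0.1282] 0.0256
```

View pics/w2.png

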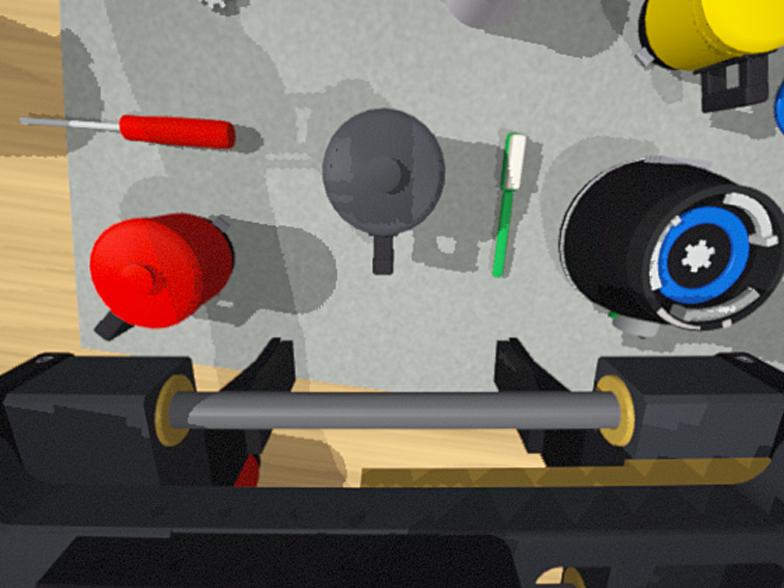

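```bash
python3 - <<'E'
from h import *
import pickle
c=pickle.load(open("w2.pkl","rb"))
save(c,"w2b",(215,65,345,210),4)
E
```

```text
(no output)
```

View pics/w2b.png

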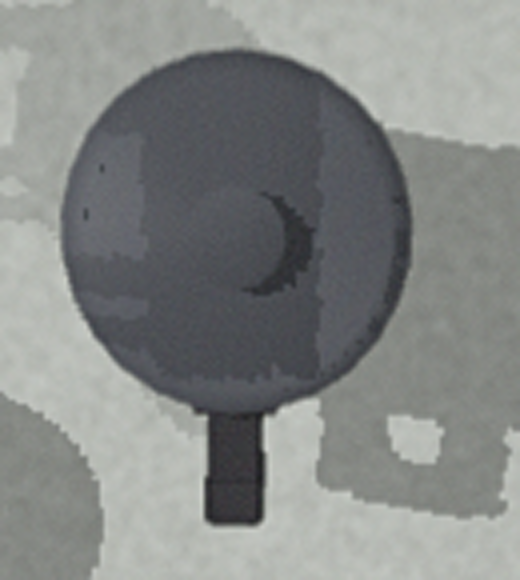

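```bash
python3 - <<'E'
from h import *
import pickle
c=pickle.load(open("w2.pkl","rb"));tp,s=pickle.load(open("ts.pkl","rb"))
t=lambda x,y:(215+x/4,65+y/4)
tt=lambda x,y:(180+x/4.4,130+y/4.4)
u=lambda x,y:(200+x/4.4,150+y/4.4)
pts=[(62,230),(410,230),(236,48),(110,105),(360,105),(100,350),(370,350)]
for z in (.09,.096,.10): print(z,circ(np.array([atz(c,t(*p),z) for p in pts])))
h=atz(c,t(234,500),.086);print("bar",h, atz(c,t(234,523),.086),atz(c,t(234,478),.086),atz(c,t(205,500),.086),atz(c,t(263,500),.086))
pl=[(80,163),(245,163),(163,83),(105,105),(221,105)]
for z in (.09,.096): print("top",z,circ(np.array([atz(tp,tt(*p),z) for p in pl])))
print("tri bar outer end",tri([(c,t(234,523)),(tp,tt(187,308))]), tri([(c,t(234,523)),(s,u(303,382))]),tri([(c,t(236,230)),(tp,tt(163,162)),(s,u(155,365))]))
E
```

```text
0.09 (array([0.58707659, 0.12748328]), np.float64(0.047783953924644934))
0.096 (array([0.58716455, 0.12734217]), np.float64(0.04692027299884289))
0.1 (array([0.58722319, 0.1272481 ]), np.float64(0.04634448571497024))
bar [0.51415998 0.11737316 0.086     ] [0.5072891  0.11637486 0.086     ] [0.52065947 0.11831767 0.086     ] [0.51287285 0.12577572 0.086     ] [0.51544761 0.10897174 0.086     ]
top 0.09 (array([0.58435056, 0.12695239]), np.float64(0.047508233407448364))
top 0.096 (array([0.58326911, 0.12611391]), np.float64(0.04721214832211084))
tri bar outer end [0.50287291 0.11607397 0.06826583] [0.50574063 0.11547415 0.08776971] [0.58638649 0.12654707 0.09194447]
```

```bash
python3 - <<'E'
from h import *
go((.5138,.1170,.047),7.8)
E
```

```text
shift cm [ 0.21 -1.26 21.27] turn [ 0.0003 -0.0003  0.0127] t 3.3 len 21.3
```

Request:
{"op": "play_rows", "data": {"moves": [[[0.2, -1.2, 4], [0, 0, 0.01], 5], [[0.2, -1.2, 9], [0, 0, 0.01], 5], [[0.2, -1.2, 13], [0, 0, 0.01], 5], [[0.2, -1.2, 14], [0, 0, 0.01], 5], [[0.2, -1.2, 14], [0, 0, 0.01], 5]]}}

```text
time: 3.92
ee_pos: [0.5144, 0.1151, 0.1201]
eef_rot: [0.998, 0.068, 0.0, 0.0]
ft_force: [-0.2, -0.2, 1.3]
width: 0.0513
```

```bash
python3 - <<'E'
from h import *
import pickle
c=camera("wrist");save(c,"w3",(130,60,430,330),2.5);pickle.dump(c,open("w3.pkl","wb"))
st=read_state();print(st["ee_pos"]);go((.5138,.1170,.047),7.8)
print(proj(c,(.5138,.1170,.086)),proj(c,(.587,.1274,.109)))
E
```

```text
[0.51490906 0.11545966 0.12093226]
shift cm [-0.1  -0.17  7.39] turn [ 0.     -0.0017 -0.0002] t 3.975 len 7.4
[280.36154366 237.98333763] [279.41138315 133.23086545]
```

View pics/w3.png

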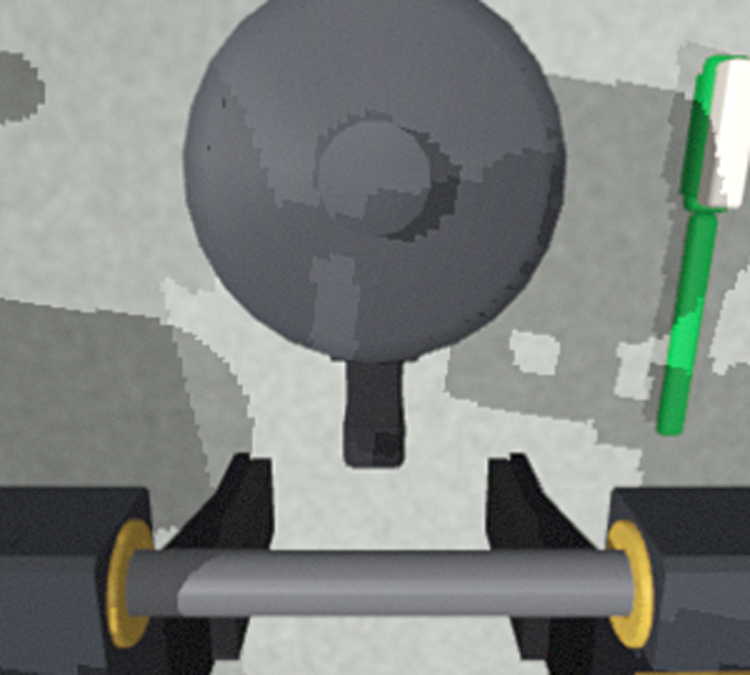

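Request:
{"op": "play_rows", "data": {"moves": [[[-0.1, -0.2, 4], [0, 0, 0], 5], [[-0.1, -0.2, 6.5], [0, 0, 0], 5], [[-0.1, -0.2, 7.4], [0, 0, 0], 5], [[-0.1, -0.2, 7.4], [0, 0, 0], 3], [[-0.1, -0.2, 7.4], [0, 0, 0], 1], [[-0.1, -0.2, 7.4], [0, 0, 0], 1], [[-0.1, -0.2, 7.4], [0, 0, 0], 1]], "grip_force": 60}}

```text
time: 4.85
ee_pos: [0.513, 0.1176, 0.0461]
eef_rot: [0.998, 0.068, 0.0, 0.0]
ft_force: [-0.6, -0.4, 0.6]
width: 0.0178
```

Request:
{"op": "play_rows", "data": {"moves": [[[0, 0, 0], [0, 0, 0], 1], [[0, 0, 0], [0, 0, 0], 1]]}}

```text
time: 5.1
ee_pos: [0.513, 0.1176, 0.046]
eef_rot: [0.998, 0.068, 0.0, 0.0]
ft_force: [-1.8, -1.8, 6.3]
width: 0.0176
```

Request:
{"op": "play_rows", "data": {"moves": [[[0, 0, -0.5], [0, 0, 0], 1], [[0, 0, -1.5], [0, 0, 0], 1], [[0, 0, -4], [0, 0, 0], 1], [[0, 0, -7], [0, 0, 0], 1], [[0, 0, -10], [0, 0, 0], 1], [[0, 0, -13], [0, 0, 0], 1], [[0, 0, -15.5], [0, 0, 0], 1], [[0, 0, -16], [0, 0, 0], 1]]}}

```text
time: 6.1
ee_pos: [0.5132, 0.118, 0.2073]
eef_rot: [0.998, 0.068, 0.001, -0.0]
ft_force: [-0.3, 0.6, -2.8]
width: 0.0178
```

```bash
python3 - <<'E'
from h import *
import pickle
c=camera("side");save(c,"s4",(100,30,400,260),2.6)
st=read_state();print(st["ee_pos"],st["ft_force"],st["torque"],st["width"],st["time"]);go((.48,-.10,.21),29)
w=camera("wrist");pickle.dump((c,w),open("sw4.pkl","wb"));save(w,"w4",(130,40,430,300),2.5)
E
```

```text
[0.51293057 0.11783037 0.20662525] [-0.60904114  0.16690778 -2.59780767] [ 0.00847148  0.16618924 -0.00277964] 0.017483013223497726 6.15
shift cm [-6.24 21.13 -0.34] turn [ 0.0005 -0.0016 -0.3692] t 6.15 len 22.0
```

View pics/s4.png

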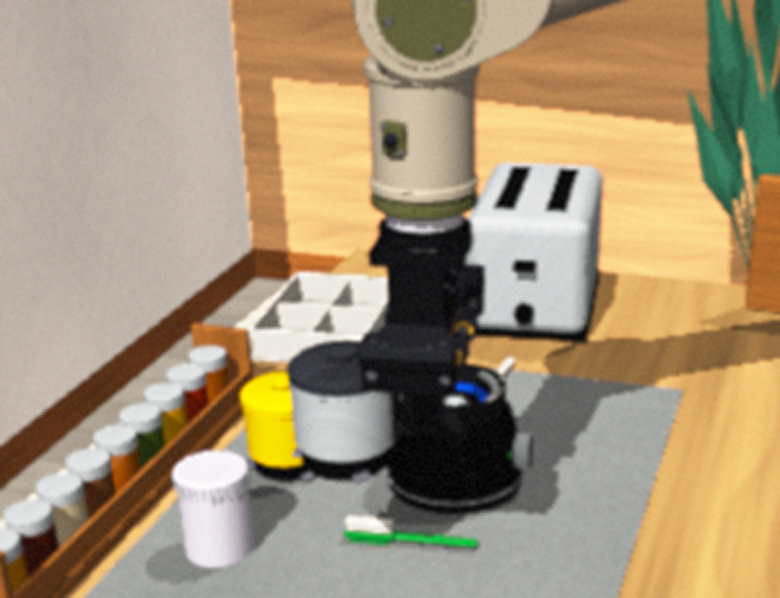

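View pics/w4.png

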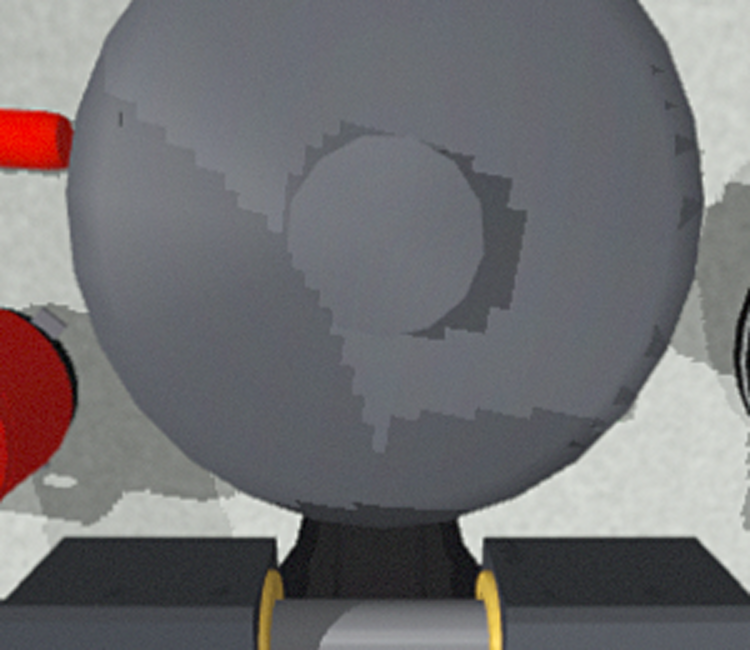

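```bash
python3 - <<'E'
from h import *
import pickle
s,w=pickle.load(open("sw4.pkl","rb"))
st=read_state();Rt=R.from_quat(st["eef_rot"]).as_matrix();x=Rt[:,0];tcp=st["ee_pos"]
print("tilt",Rt.round(4).tolist())
for r in (.072,.074,.076):
    P=tcp+r*np.array([x[0],x[1],0])/np.hypot(x[0],x[1]);P[2]=tcp[2]-.046+.109
    print(r,proj(w,P), "side",(proj(s,P)-[100,30])*2.6)
print("lid rim front edge z .095 pt", [ (proj(w,tcp+(0.074-.047)*x+np.array([0,0,-.046+z]))-[130,40])*2.5 for z in (.09,.096)])
E
```

```text
tilt [[0.9907, 0.1364, 0.0002], [0.1364, -0.9907, -0.0002], [0.0002, 0.0002, -1.0]]
0.072 [285.44813394 147.65488123] side [341.63147331 352.92774715]
0.074 [285.47303407 141.57438785] side [339.33505089 352.80036526]
0.076 [285.49812988 135.42664136] side [337.03970354 352.67306239]
lid rim front edge z .095 pt [array([386.12259921, 519.18537604]), array([386.47047889, 533.7978593 ])]
```

```bash
python3 - <<'E'
from h import *
import pickle
from scipy.optimize import least_squares
c2=pickle.load(open("w2.pkl","rb"));c3=pickle.load(open("w3.pkl","rb"));s,w=pickle.load(open("sw4.pkl","rb"))
k3=atz(c3,(130+375/2.5,60+178/2.5),.109);k2=atz(c2,(215+237/4,65+228/4),.109);print("knob",k2,k3)
x=np.array([.9907,.1364]);y=np.array([.1364,-.9907]);tc=np.array([.513,.1176])
for k in(k2,k3): print((k[:2]-tc)@x,(k[:2]-tc)@y)
# now lid contour fit in w: rim edge points in crop
pts=[(68,195),(703,200),(120,370),(650,365),(250,490),(520,490),(385,525)]
E=[(130+a/2.5,40+b/2.5) for a,b in pts]
for z in (.090,.093,.096):
    o,r=circ(np.array([atz(w,p,.2066-.046+z) for p in E]));print(z,o,r,(o-[.5129,.1178])@x,(o-[.5129,.1178])@y)
pts=[(185,165),(565,165),(230,305),(515,305),(375,362)]
for z in (.090,.093,.096):
    o,r=circ(np.array([atz(c3,(130+a/2.5,60+b/2.5),z) for a,b in pts]));print('w3',z,o,r,(o-tc)@x,(o-tc)@y)
k=atz(w,(284.8,133.6),.2066-.046+.109);print("knob now",(k[:2]-[.5129,.1178])@x,(k[:2]-[.5129,.1178])@y)
E
```

```text
knob [0.59021165 0.12704235 0.109     ] [0.58816321 0.12721747 0.109     ]
0.07778151400601668 0.0011771309932599285
0.07577601265164573 0.0007242325945565259
0.09 [0.58799596 0.12840106] 0.04925323346452196 0.07584355504289354 -0.0002593837568623852
0.093 [0.58809667 0.12844006] 0.04800354159407872 0.07594864543059747 -0.00028427662973909667
0.096 [0.58819738 0.12847905] 0.04675384972363624 0.07605373581830092 -0.00030916950261637943
w3 0.09 [0.58632725 0.12734532] 0.048506450722663956 0.0739745703602222 0.00034714552574141133
w3 0.093 [0.58644213 0.12734183] 0.04774917059042917 0.07408790103435735 0.00036627190521196327
w3 0.096 [0.586557   0.12733834] 0.046991890458198536 0.07420123170849799 0.0003853982846808324
knob now 0.07624799950546637 -0.0001368657144723039
```

```bash
python3 - <<'E'
from h import *
go((.4987,-.1647,.206),29.5)
E
```

```text
shift cm [-5.22 27.78 -0.04] turn [ 2.000e-04 -2.000e-04 -3.781e-01] t 6.2 len 28.3
```

Request:
{"op": "play_rows", "data": {"moves": [[[-0.5, 2.5, 0], [0, 0, -0.04], 1], [[-1.3, 7, 0], [0, 0, -0.1], 1], [[-2.3, 12, 0], [0, 0, -0.17], 1], [[-3.2, 17, 0], [0, 0, -0.24], 1], [[-4.1, 22, 0], [0, 0, -0.31], 1], [[-4.8, 25.5, 0], [0, 0, -0.36], 1], [[-5.2, 27.8, 0], [0, 0, -0.378], 1], [[-5.2, 27.8, 0], [0, 0, -0.378], 1]]}}

```text
time: 7.2
ee_pos: [0.4979, -0.1667, 0.2039]
eef_rot: [0.967, 0.253, -0.001, -0.0]
ft_force: [-0.2, 0.8, -3.6]
width: 0.0176
```

Request:
{"op": "play_rows", "data": {"moves": [[[0, 0, 0], [0, 0, 0], 1], [[0, 0, 0], [0, 0, 0], 1]]}}

```text
time: 7.45
ee_pos: [0.4991, -0.1635, 0.2052]
eef_rot: [0.967, 0.255, -0.0, -0.0]
ft_force: [-0.1, -0.0, -2.5]
width: 0.0176
```

```bash
python3 - <<'E'
from h import *
import pickle
c=camera("side");save(c,"s5",(180,100,360,240),4.3)
w=camera("wrist");save(w,"w5",s=1.4);t=camera("top");save(t,"t5",(240,120,390,240),5)
pickle.dump((c,w,t),open("p5.pkl","wb"))
st=read_state();print(st["ee_pos"],st["ft_force"],st["torque"],st["width"],st["time"]);go((.4987,-.1647,.18),29.5)
E
```

```text
[ 0.49915294 -0.16416502  0.20555024] [-0.40776968  0.07440278 -2.34316603] [-0.13726886  0.13140052 -0.02853569] 0.017494762463824396 7.6
shift cm [-0.07  0.02  2.56] turn [ 0.0001 -0.      0.001 ] t 7.6 len 2.6
```

View pics/s5.png

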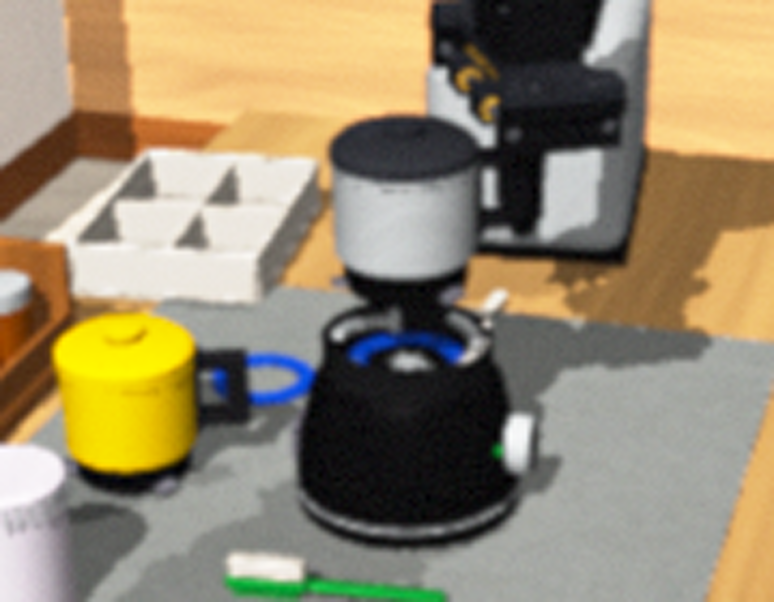

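View pics/w5.png

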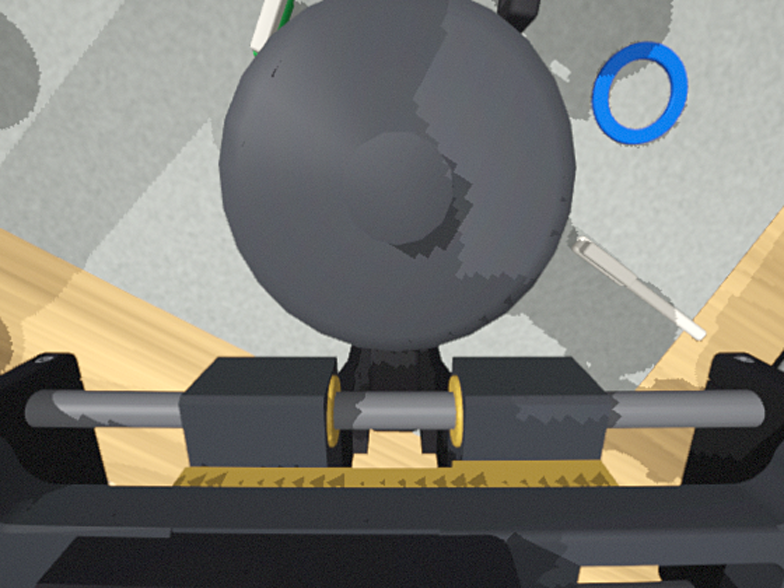

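View pics/t5.png

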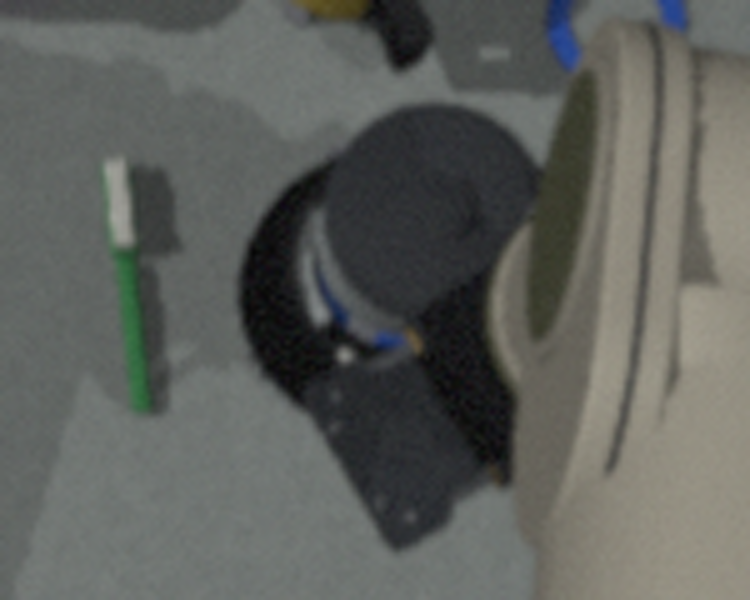

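Request:
{"op": "play_rows", "data": {"moves": [[[0, 0, 1], [0, 0, 0], 1], [[0, 0, 2], [0, 0, 0], 1], [[0, 0, 2.8], [0, 0, 0], 1], [[0, 0, 3.3], [0, 0, 0], 1], [[0, 0, 3.4], [0, 0, 0], 1]]}}

```text
time: 8.22
ee_pos: [0.4989, -0.1648, 0.1712]
eef_rot: [0.967, 0.255, -0.0, -0.0]
ft_force: [-0.1, 0.6, -3.0]
width: 0.0174
```

Request:
{"op": "play_rows", "data": {"moves": [[[0, 0, 0.2], [0, 0, 0], 1], [[0, 0, 0.4], [0, 0, 0], 1], [[0, 0, 0.6], [0, 0, 0], 1]]}}

```text
time: 8.6
ee_pos: [0.4991, -0.1649, 0.1656]
eef_rot: [0.967, 0.255, 0.0, 0.0]
ft_force: [-0.2, 0.8, -2.3]
width: 0.0176
```

Request:
{"op": "play_rows", "data": {"moves": [[[0, 0, 0.15], [0, 0, 0], 1], [[0, 0, 0.3], [0, 0, 0], 1], [[0, 0, 0.4], [0, 0, 0], 1]]}}

```text
time: 8.98
ee_pos: [0.499, -0.1649, 0.1615]
eef_rot: [0.967, 0.255, 0.0, 0.0]
ft_force: [-0.2, 0.1, -1.5]
width: 0.0175
```

Request:
{"op": "play_rows", "data": {"moves": [[[0, 0, 0.15], [0, 0, 0], 1], [[0, 0, 0.3], [0, 0, 0], 1], [[0, 0, 0.4], [0, 0, 0], 1]]}}

```text
time: 9.35
ee_pos: [0.499, -0.1649, 0.1574]
eef_rot: [0.967, 0.255, -0.0, 0.0]
ft_force: [0.2, 0.5, -3.2]
width: 0.018
```

Request:
{"op": "play_rows", "data": {"moves": [[[0, 0, 0.1], [0, 0, 0], 1], [[0, 0, 0.2], [0, 0, 0], 1], [[0, 0, 0.3], [0, 0, 0], 1]]}}

```text
time: 9.72
ee_pos: [0.4991, -0.1649, 0.1545]
eef_rot: [0.967, 0.255, 0.0, 0.0]
ft_force: [0.9, 0.0, -2.8]
width: 0.0177
```

Request:
{"op": "play_rows", "data": {"moves": [[[0, 0, 0.08], [0, 0, 0], 1], [[0, 0, 0.15], [0, 0, 0], 1]]}}

```text
time: 9.98
ee_pos: [0.499, -0.1649, 0.153]
eef_rot: [0.967, 0.255, 0.0, 0.0]
ft_force: [0.6, -0.4, -2.9]
width: 0.0174
```

Request:
{"op": "play_rows", "data": {"moves": [[[0, 0, 0.05], [0, 0, 0], 1], [[0, 0, 0.1], [0, 0, 0], 1]]}}

```text
time: 10.22
ee_pos: [0.4991, -0.165, 0.1524]
eef_rot: [0.967, 0.255, 0.0, 0.0]
ft_force: [-2.5, 0.5, 3.7]
width: 0.0175
```

Request:
{"op": "play_rows", "data": {"moves": [[[0, 0, 0.05], [0, 0, 0], 1], [[0, 0, 0.1], [0, 0, 0], 1]]}}

```text
time: 10.48
ee_pos: [0.4992, -0.1652, 0.1521]
eef_rot: [0.967, 0.254, 0.0, 0.0]
ft_force: [-7.0, 0.3, 11.3]
width: 0.0175
```

Request:
{"op": "play_rows", "data": {"moves": [[[0, 0, -0.1], [0, 0, 0], 2.4], [[0, 0, -0.1], [0, 0, 0], 2.4], [[0, 0, -0.1], [0, 0, 0], 2.4]], "grip_force": 20}}

```text
time: 10.85
ee_pos: [0.4991, -0.1648, 0.152]
eef_rot: [0.967, 0.255, 0.0, 0.0]
ft_force: [-0.3, 0.1, -0.3]
width: 0.0239
```

```bash
python3 - <<'E'
from h import *
import pickle
c=camera("side");save(c,"s6",(210,120,340,220),6)
w=camera("wrist");save(w,"w6",s=1.4)
pickle.dump((c,w),open("p6.pkl","wb"))
st=read_state();print(st["ee_pos"],st["ft_force"],st["torque"],st["width"],st["time"],st["joint_positions"].round(2))
E
```

```text
[ 0.49905807 -0.16481671  0.1519823 ] [-0.03958648  0.29905381 -0.26749355] [ 0.0261245  -0.01297975 -0.04330004] 0.023986717412146526 10.95 [ 0.63  0.2  -0.44  1.8   0.09  1.17 -0.9 ]
```

View pics/s6.png

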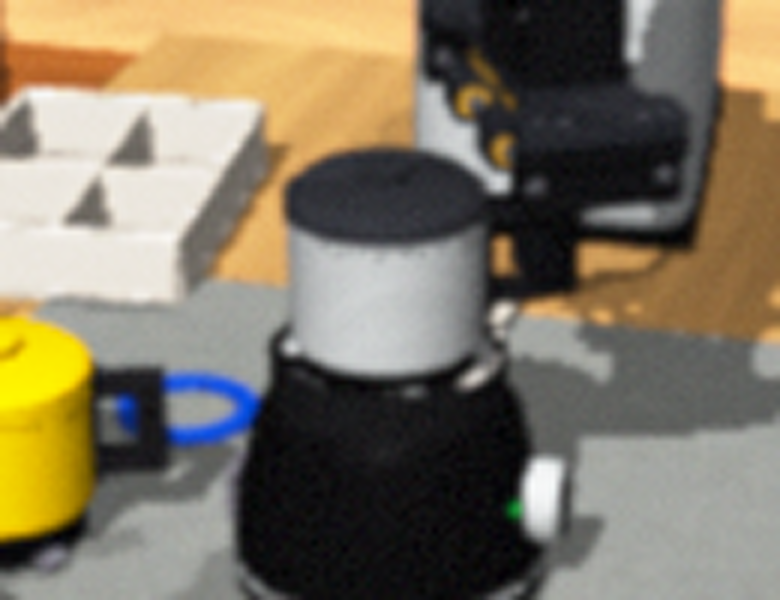

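View pics/w6.png

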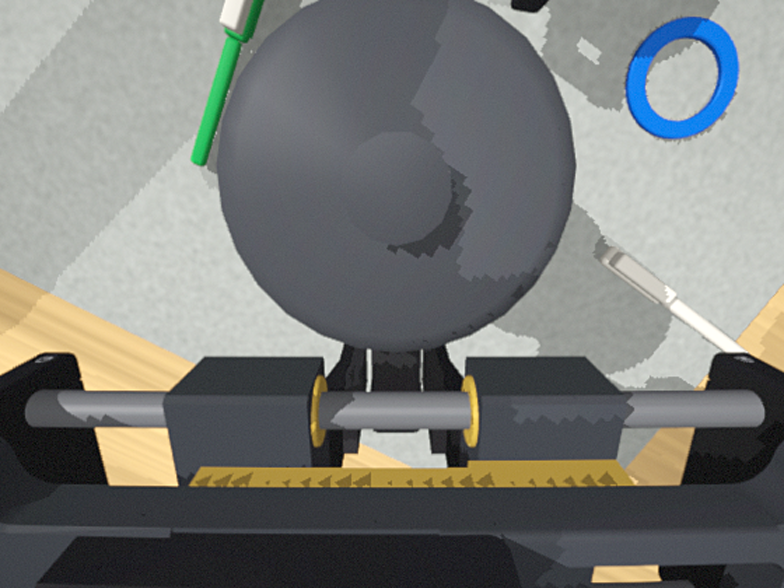

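Request:
{"op": "play_rows", "data": {"moves": [[[0.01, -0.33, 0], [0, 0, 0.044], 2.4], [[0.03, -0.65, 0], [0, 0, 0.087], 2.4], [[0.06, -0.97, 0], [0, 0, 0.131], 2.4], [[0.11, -1.3, 0], [0, 0, 0.175], 2.4], [[0.18, -1.62, 0], [0, 0, 0.218], 2.4], [[0.25, -1.93, 0], [0, 0, 0.262], 2.4], [[0.34, -2.25, 0], [0, 0, 0.305], 2.4], [[0.45, -2.55, 0], [0, 0, 0.349], 2.4]]}}

```text
time: 11.95
ee_pos: [0.4903, -0.1404, 0.152]
eef_rot: [0.997, 0.082, -0.0, 0.0]
ft_force: [-0.4, -0.6, -0.2]
width: 0.0237
```

```bash
cat >> h.py <<'E'
C=np.array([.564,-.1278])
def arc():
    st=read_state();Rt=R.from_quat(st["eef_rot"]).as_matrix();d=Rt[:2,:2].T@(C-st["ee_pos"][:2])
    print("t",st["time"],"yaw",np.degrees(np.arctan2(Rt[1,0],Rt[0,0])).round(2),"C in tool",(d*100).round(2),"z",st["ee_pos"][2].round(4),"F tool",(Rt.T@st["ft_force"]).round(2),"T",(Rt.T@st["torque"]).round(3),"w",st["width"].round(4),"q7",st["joint_positions"][6].round(2))
E
python3 -c "
from h import *
arc();w=camera('wrist');save(w,'w7',s=1.4)"
```

```text
Traceback (most recent call last):
  File "h.py", line 41, in arc
    print("t",st["time"],"yaw",np.degrees(np.arctan2(Rt[1,0],Rt[0,0])).round(2),"C in tool",(d*100).round(2),"z",st["ee_pos"][2].round(4),"F tool",(Rt.T@st["ft_force"]).round(2),"T",(Rt.T@st["torque"]).round(3),"w",st["width"].round(4),"q7",st["joint_positions"][6].round(2))
                                                                                                                                                                                                                       ^^^^^^^^^^^^^^^^^
AttributeError: 'float' object has no attribute 'round'
```

```bash
sed -i 's/st\["width"\].round(4)/round(st["width"],4)/' h.py
python3 -c "
from h import *
arc();w=camera('wrist');save(w,'w7',s=1.4)"
```

```text
t 11.95 yaw 9.41 C in tool [ 7.48 -0.04] z 0.152 F tool [-0.46  0.51  0.16] T [-0.08  -0.099  0.041] w 0.0237 q7 -1.28
```

View pics/w7.png

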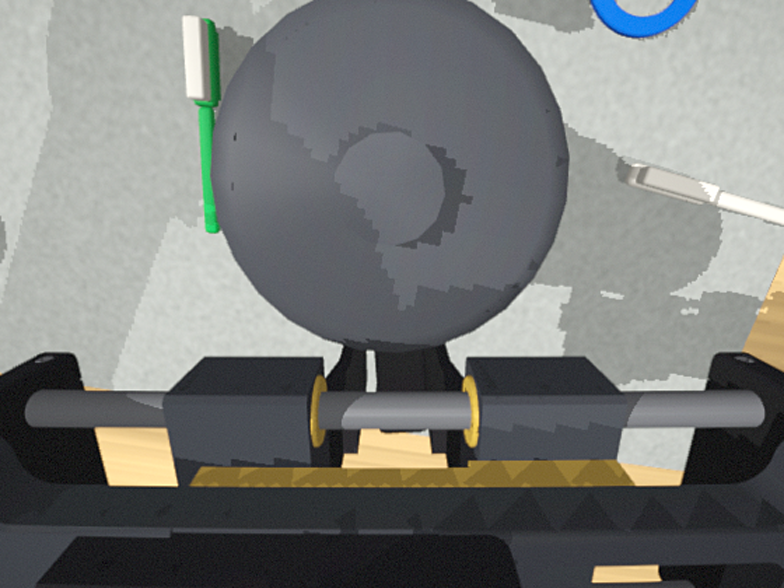

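Request:
{"op": "play_rows", "data": {"moves": [[[0.01, -0.33, 0], [0, 0, 0.044], 2.4], [[0.03, -0.65, 0], [0, 0, 0.087], 2.4], [[0.06, -0.97, 0], [0, 0, 0.131], 2.4], [[0.11, -1.3, 0], [0, 0, 0.175], 2.4]]}}

```text
time: 12.5
ee_pos: [0.4893, -0.1275, 0.152]
eef_rot: [1.0, -0.005, -0.0, 0.0]
ft_force: [0.9, -1.4, 0.4]
width: 0.024
```

```bash
python3 -c "
from h import *
arc()"
```

```text
t 12.5 yaw -0.57 C in tool [ 7.47 -0.04] z 0.152 F tool [ 0.9   1.43 -0.36] T [-0.026 -0.078  0.024] w 0.024 q7 -1.47
```

Request:
{"op": "play_rows", "data": {"moves": [[[0, -0.16, 0], [0, 0, 0.022], 2.4], [[0.01, -0.33, 0], [0, 0, 0.044], 2.4], [[0.01, -0.33, 0], [0, 0, 0.044], 2.4]]}}

```text
time: 12.88
ee_pos: [0.4895, -0.1241, 0.152]
eef_rot: [1.0, -0.026, 0.0, -0.0]
ft_force: [0.3, -0.1, -0.0]
width: 0.0238
```

Request:
{"op": "play_rows", "data": {"moves": [[[0, -0.16, 0], [0, 0, 0.022], 2.4], [[0.01, -0.33, 0], [0, 0, 0.044], 2.4], [[0.01, -0.33, 0], [0, 0, 0.044], 2.4]]}}

```text
time: 13.25
ee_pos: [0.4898, -0.1206, 0.152]
eef_rot: [0.999, -0.049, 0.0, 0.0]
ft_force: [0.1, -0.5, 0.4]
width: 0.0239
```

```bash
python3 -c "
from h import *
arc()"
```

```text
t 13.25 yaw -5.57 C in tool [ 7.46 -0.01] z 0.152 F tool [ 0.19  0.49 -0.36] T [ 0.063 -0.034 -0.041] w 0.0239 q7 -1.57
```

Request:
{"op": "play_rows", "data": {"moves": [[[0, -0.16, 0], [0, 0, 0.022], 2.4], [[0.01, -0.33, 0], [0, 0, 0.044], 2.4]]}}

```text
time: 13.5
ee_pos: [0.4902, -0.1176, 0.1521]
eef_rot: [0.997, -0.071, 0.0, 0.0]
ft_force: [0.5, -0.2, -0.1]
width: 0.0239
```

Request:
{"op": "play_rows", "data": {"moves": [[[0, -0.16, 0], [0, 0, 0.022], 2.4], [[0.01, -0.33, 0], [0, 0, 0.044], 2.4]]}}

```text
time: 13.75
ee_pos: [0.4907, -0.1143, 0.1521]
eef_rot: [0.996, -0.093, 0.0, 0.0]
ft_force: [-0.8, -1.0, 0.1]
width: 0.0235
```

```bash
python3 -c "
from h import *
arc();w=camera('wrist');save(w,'w8',s=1.4)"
```

```text
t 13.75 yaw -10.7 C in tool [ 7.45 -0.03] z 0.1521 F tool [-0.6   1.18 -0.08] T [-0.161  0.029  0.014] w 0.0235 q7 -1.67
```

View pics/w8.png

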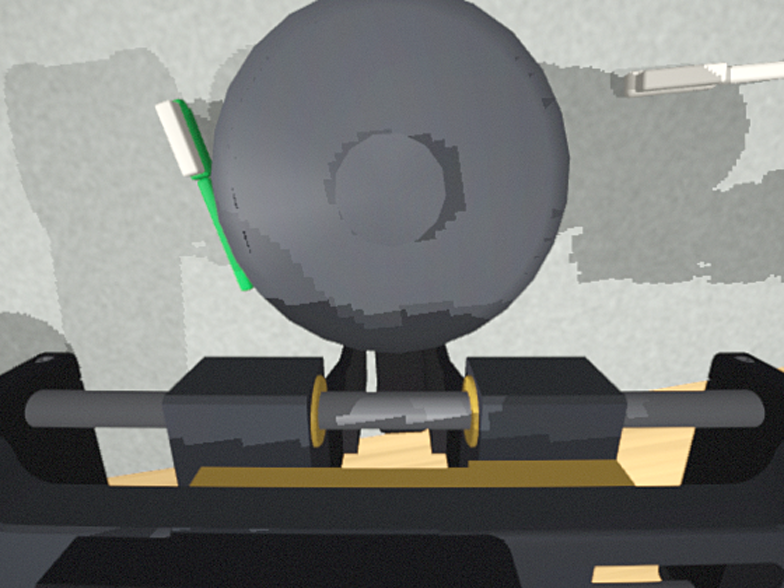

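Request:
{"op": "play_rows", "data": {"moves": [[[0, -0.16, 0], [0, 0, 0.022], 2.4], [[0.01, -0.33, 0], [0, 0, 0.044], 2.4]]}}

```text
time: 14.05
ee_pos: [0.4914, -0.1117, 0.1519]
eef_rot: [0.993, -0.115, 0.0, 0.0]
ft_force: [0.6, -4.6, -2.9]
width: 0.0239
```

Request:
{"op": "play_rows", "data": {"moves": [[[0, -0.16, 0], [0, 0, 0.022], 2.4], [[0.01, -0.33, 0], [0, 0, 0.044], 2.4]]}}

```text
time: 14.3
ee_pos: [0.492, -0.1093, 0.1517]
eef_rot: [0.99, -0.138, -0.0, 0.001]
ft_force: [1.1, -8.3, -4.8]
width: 0.0241
```

```bash
python3 -c "
from h import *
arc()"
```

```text
t 14.3 yaw -15.81 C in tool [ 7.43 -0.18] z 0.1517 F tool [3.3  7.69 4.86] T [-1.579  0.717 -0.092] w 0.0241 q7 -1.77
```

Request:
{"op": "play_rows", "data": {"moves": [[[0, 0, 0], [0, 0, 0], 2.4], [[0, 0, 0], [0, 0, 0], 2.4]]}}

```text
time: 14.55
ee_pos: [0.492, -0.1092, 0.1518]
eef_rot: [0.991, -0.137, -0.0, 0.001]
ft_force: [1.0, -6.3, -3.6]
width: 0.0241
```

```bash
python3 -c "
from h import *
arc();w=camera('wrist');save(w,'w9',(160,190,400,320),3.2)"
```

```text
t 14.55 yaw -15.77 C in tool [ 7.43 -0.17] z 0.1518 F tool [2.66 5.78 3.61] T [-1.26   0.594 -0.089] w 0.0241 q7 -1.77
```

View pics/w9.png

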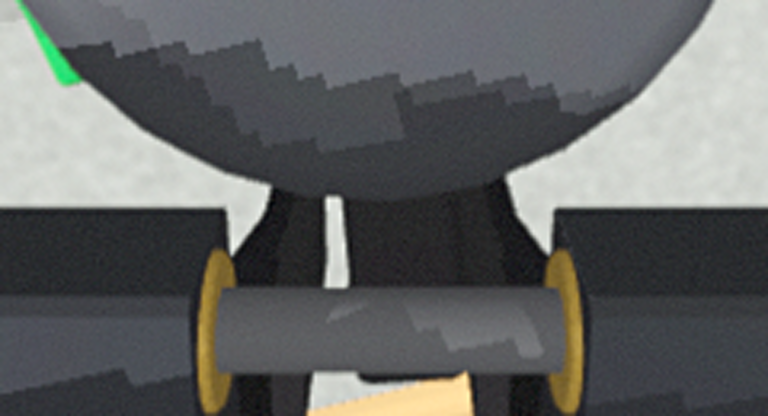

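Request:
{"op": "play_rows", "data": {"moves": [[[0, -0.06, 0], [0, 0, 0.009], 2.4], [[0, -0.13, 0], [0, 0, 0.0175], 2.4]]}}

```text
time: 14.85
ee_pos: [0.4923, -0.1087, 0.1517]
eef_rot: [0.989, -0.146, -0.0, 0.001]
ft_force: [1.2, -10.1, -3.9]
width: 0.024
```

```bash
python3 -c "
from h import *
arc()"
```

```text
t 14.85 yaw -16.82 C in tool [ 7.42 -0.24] z 0.1517 F tool [4.06 9.37 3.92] T [-1.795  0.866 -0.086] w 0.024 q7 -1.79
```

Request:
{"op": "play_rows", "data": {"moves": [[[0, 0, 0], [0, 0, 0], 2.4], [[0, 0, 0], [0, 0, 0], 2.4]]}}

```text
time: 15.1
ee_pos: [0.4923, -0.1086, 0.1517]
eef_rot: [0.989, -0.146, -0.0, 0.001]
ft_force: [1.4, -9.0, -4.4]
width: 0.0238
```

```bash
python3 -c "
from h import *
arc()"
```

```text
t 15.1 yaw -16.8 C in tool [ 7.42 -0.24] z 0.1517 F tool [3.96 8.15 4.41] T [-1.685  0.825 -0.091] w 0.0238 q7 -1.79
```

Request:
{"op": "play_rows", "data": {"moves": [[[0, 0.15, 0], [0, 0, 0], 2.4], [[0, 0.3, 0], [0, 0, 0], 2.4], [[0, 0.5, 0], [0, 0, 0], 2.4], [[0, 0.5, 0], [0, 0, 0], 4.5], [[0, 0.5, 0], [0, 0, 0], 4.5]]}}

```text
time: 15.72
ee_pos: [0.4913, -0.1112, 0.1521]
eef_rot: [0.989, -0.145, 0.0, -0.0]
ft_force: [-0.0, 0.7, 0.3]
width: 0.0367
```

```bash
python3 -c "
from h import *
arc();w=camera('wrist');save(w,'w10',s=1.4)"
```

```text
t 15.725 yaw -16.64 C in tool [ 7.44 -0.49] z 0.1521 F tool [-0.25 -0.71 -0.27] T [ 0.031 -0.02  -0.035] w 0.0367 q7 -1.78
```

View pics/w10.png

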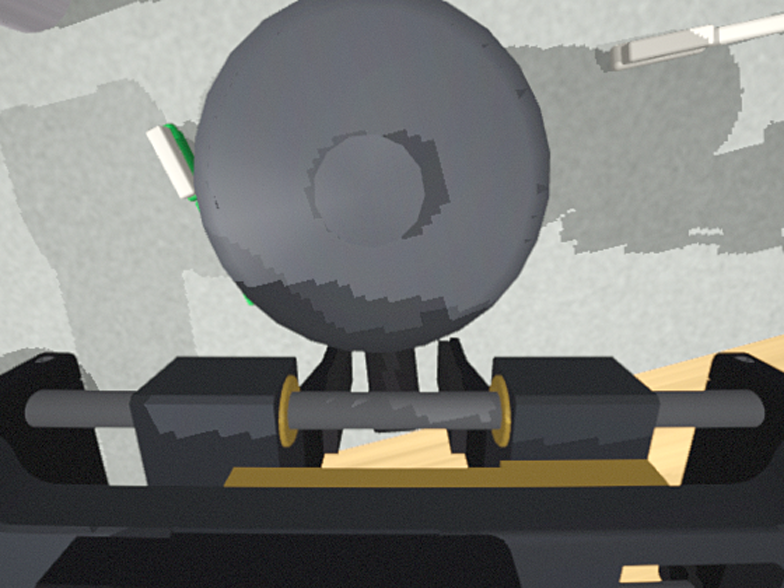

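Request:
{"op": "play_rows", "data": {"moves": [[[0, 0.2, -1], [0, 0, 0], 5.5], [[0, 0.2, -3], [0, 0, 0], 6], [[0, 0.2, -6], [0, 0, 0], 6], [[0, 0.2, -10], [0, 0, 0], 6], [[-2, 0.2, -14], [0, 0, 0], 6], [[-4, 0.2, -16], [0, 0, 0], 6], [[-5, 0.2, -16], [0, 0, 0], 6], [[-5, 0.2, -16], [0, 0, 0], 6]]}}

```text
time: 16.77
ee_pos: [0.4423, -0.0991, 0.3116]
eef_rot: [0.989, -0.145, -0.0, 0.0]
ft_force: [0.9, 0.7, -0.6]
width: 0.0601
```

```bash
python3 -c "
from h import *
import pickle
arc();w=camera('wrist');save(w,'w11',(140,0,420,260),2.3)
s=camera('side');save(s,'s11',(210,120,340,220),6);pickle.dump((w,s),open('p11.pkl','wb'))"
```

```text
t 16.775 yaw -16.67 C in tool [12.48 -0.74] z 0.3116 F tool [ 0.68 -0.9   0.64] T [ 0.075 -0.041  0.051] w 0.0601 q7 -1.71
```

View pics/w11.png

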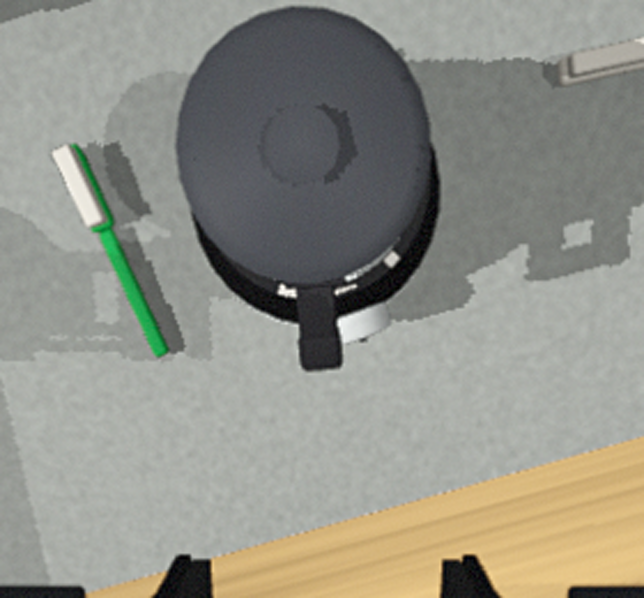

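View pics/s11.png

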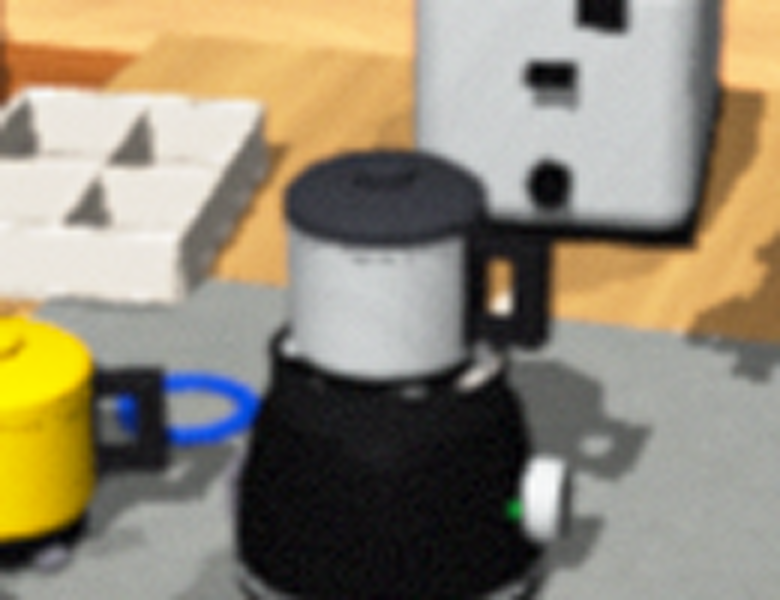

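```bash
python3 -c "
from h import *
import pickle
w,s=pickle.load(open('p11.pkl','rb'))
b=atz(w,(140+320/2.3,352/2.3),.192);k=atz(w,(140+302/2.3,142/2.3),.215);print(b,k,C)
for o in (C,k[:2]):
  d=b[:2]-o;print(np.degrees(np.arctan2(d[1],d[0]))%360, np.hypot(*d))
print(close_job(),read_state()['time'])"
```

```text
[ 0.49180337 -0.11006136  0.192     ] [ 0.56544698 -0.12585728  0.215     ] [ 0.564  -0.1278]
166.19592658689638 0.07434387886558423
167.8939803768673 0.07531860600708382
the job is handed in; nothing more can be done
the job is handed in; nothing more can be done
```

The jar is back on the base, locked and let go, and I handed the job in at about 17 s.

- **Lift and fit:** I chose the steel jar with the dark lid, not the red or yellow ones, and lifted it by its handle. I lowered it upright with the handle over the white mark. It passed freely into the socket and touched the seal with its underside about 106.5 mm up.
- **Turn:** I opened the jaws slightly so the jar could centre itself, then turned it clockwise with one finger. The push stayed under 1.5 N until the ramps bit, at about 38–40° past the mark.
- **Tight:** I stopped about 42° past the mark. The sideways push peaked at about 9.4 N and held at 8.2 N. With the radial part included, that is 10.2 N and 9 N. Before the last small push it had settled at about 6 N.
- **Release:** I backed off, opened the jaws and raised the arm clear; the last force readings were within noise. The pictures show the jar upright with its handle at about 166–168°, so it had not sprung back. The parts of the mat in those last close views looked undisturbed. I took no picture of the whole mat at the end.

Checks that disagreed: the top and wrist cameras put the base axis about 2 mm apart, and I used a point between them. The angles past the mark are good to about 2°.

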